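Line up the doming punches by size

TASK

Line up the four steel doming punches in order of size along the row of cork pads: each standing upright on the middle of its own pad, the largest on the pad next to the brass doming block and the smallest on the pad farthest from it. Set each down gently rather than dropping it, and leave the little glass jar where it stands.

Things in the scene. Friction and masses are not known exactly. Their poses are not given: they have to be found in the camera images.
- punch_a: The smallest of four loose steel doming punches standing on the bench: round shank, wider domed head on top, 50 mm tall. Head 24 mm across: a straight round belt (grip here) 26 to 38 mm above the foot, a half-ball above; shank below 19 mm across. Mass 0.12 kg, give or take a quarter. Origin: centre of its flat foot, z up its axis.
- punch_b: The second smallest of four loose steel doming punches standing on the bench: round shank, wider domed head on top, 56 mm tall. Head 32 mm across: a straight round belt (grip here) 28 to 40 mm above the foot, a half-ball above; shank below 25 mm across. Mass 0.24 kg, give or take a quarter. Origin: centre of its flat foot, z up its axis.
- punch_c: The second largest of four loose steel doming punches standing on the bench: round shank, wider domed head on top, 62 mm tall. Head 40 mm across: a straight round belt (grip here) 30 to 42 mm above the foot, a half-ball above; shank below 31 mm across. Mass 0.42 kg, give or take a quarter. Origin: centre of its flat foot, z up its axis.
- punch_d: The largest of four loose steel doming punches standing on the bench: round shank, wider domed head on top, 68 mm tall. Head 48 mm across: a straight round belt (grip here) 32 to 44 mm above the foot, a half-ball above; shank below 37 mm across. Mass 0.66 kg, give or take a quarter. Origin: centre of its flat foot, z up its axis.
- pad_a: Leftmost (+y end) of four equal round cork pads, 62 mm across, 3 mm thick, fixed in a straight row 85 mm apart on a dark wooden strip (12 mm high, 85 by 360 mm) beyond the punches. Origin: centre of its underside (its top is 3 mm higher, 15 mm above the bench); y axis along the row to the left, x across it, away from the robot.
- pad_b: Second from left of four equal round cork pads, 62 mm across, 3 mm thick, fixed in a straight row 85 mm apart on a dark wooden strip (12 mm high, 85 by 360 mm) beyond the punches. Origin: centre of its underside (its top is 3 mm higher, 15 mm above the bench); y axis along the row to the left, x across it, away from the robot.
- pad_c: Third from left of four equal round cork pads, 62 mm across, 3 mm thick, fixed in a straight row 85 mm apart on a dark wooden strip (12 mm high, 85 by 360 mm) beyond the punches. Origin: centre of its underside (its top is 3 mm higher, 15 mm above the bench); y axis along the row to the left, x across it, away from the robot.
- pad_d: Rightmost (-y end) of four equal round cork pads, 62 mm across, 3 mm thick, fixed in a straight row 85 mm apart on a dark wooden strip (12 mm high, 85 by 360 mm) beyond the punches. Origin: centre of its underside (its top is 3 mm higher, 15 mm above the bench); y axis along the row to the left, x across it, away from the robot.
- doming_block: Fixed brass cube with round hollows in its faces, 55 mm on every side, standing on the bench just past one end of the row of pads, in line with it and 100 mm from the centre of the end pad; it may be at the left or the right end (a low black rubber block, 60 by 60 by 25 mm, stands at the other). Origin at the centre of its underside.
- jar: Loose small amber glass jar with a white cap, 38 mm across and 60 mm tall, standing among the punches; not to be disturbed. Origin at the centre of its underside, z up.
There are look-alikes about, which are no part of the job. Leave any blue or purple look-alike of the punch_d alone. What is shaped like the punch_a but blue is not meant.

How it is judged:
By the outcome, as a careful person would: the job done as asked, in the order asked, and still so for the second after the job is handed in, with the robot touching nothing.
It also fails if it takes over 90 s, if anything falls off the work surface, if the arm or the gripper's body presses on something with over 40 N, if the wrist force passes 120 N, or if a joint passes its speed limit or range.

ROBOT

A 6-joint arm with a two-finger parallel gripper is mounted at the origin on the work surface. World frame = base frame: x ahead of the robot, y to its left, z up, the work surface at z = 0. Lengths are in m, angles in rad, forces in N, time in s.
With the tool pointing down it reaches from about 0.35 to 0.775 m from the base axis. Payload 7.3 kg.
Tool frame: the origin (TCP) lies at the centre of the arm's flange, where the gripper is bolted on; the fingertips stand 178 mm ahead of it and the grasp point (between the pads) lies robot.pinch_z ahead of it (robot.pinch_z is the distance from the TCP to the grasp point, in m); x points along the fingers, z is the direction in which the jaws open and shut, and the axes are right-handed (so a half turn about x gives the same grasp; the last joint's range is limited). The gripper opens to 92 mm and grips with 3 to 60 N. Pads are 19 mm wide; open, the fingers measure 130 mm over their backs; the gripper's body (75 mm by 190 mm) begins 47 mm behind the grasp point.
Start: joints at [-0.146, 0.342, 1.524, -0, 1.275, -0.146], TCP at [0.525, 0, 0.405] pointing down, gripper open.
Joint ranges: [-2.53, 2.53], [-0.77, 2.02], [0.04, 2.7], [-1, 4.14], [0.28, 2.66], [-3.11, 3.11]. Speed limits (rad/s): [2.57, 2.57, 3.14, 3.14, 3.14, 3.14].

INTERFACE

Orientations are given as [roll, pitch, yaw] about the fixed x, y, z axes, in that order (R = Rz(yaw) Ry(pitch) Rx(roll)).
In Python, from cell import robot gives the robot as it stands.
- The arm moves only by the shell command python3 -m jog 'ROWS' [FORCE]. ROWS is JSON, a list of rows, each an object of numbers: "fingers": the closure, from 0 (fully open) to 1 (shut); "x", "y", "z": the shift along the tool's x, y, z in cm; "spin": the turn about the tool's x in degrees. A call has 1 to 5 rows; each row is the pose to reach, as a shift and turn from the pose commanded when the call began, along the tool's axes at that moment; what a row does not reach only later rows make up. A row lasts 1/8 s, in which the tool goes at most 62.5 mm and 10.7 degrees, less where a joint would pass 70% of its speed; a pose out of reach is approached as far as the arm can. A call with a gripper value outside its range is refused whole. The fingers move at their own pace and stop on an object; FORCE is the grip in N (left out, the last holds). Time passes only in rows, so rows that repeat a pose let the fingers close. It gives the time, the measured TCP pose, the force and the opening at its end, in the units of the state.
- robot.observe(): the state, without advancing time (a new reading comes with each control period).
- robot.read_camera(name): name is "scene" or "side" or "wrist"; returns a dict with "color" (480x640x3 uint8, red, green, blue), "mtx" (3x3 intrinsics, pixels), "view" (4x4, takes a point from world to camera coordinates); the wrist camera has in their place "T_tool_cam" (4x4, takes a point from camera to tool coordinates, whose origin is the TCP and whose axes are the tool frame's). Camera axes: x right, y down, z forward; pixel columns grow to the right and rows downward; lengths in m; the calibration is good to about 2 mm. A picture is of the moment at which its call begins: read the wrist's pose just before it. There is no depth.
- robot.hand_in(): hands the job in, once; it reports no verdict.
Trained networks look in a picture, given as the dict that the camera call returned (one of the last four; its "shot" number tells which), for a name from the list of things; names that differ only in an ending like _2 or _b are one class to them, and where a whole thing is asked for, a point or a joint stands for the part that bears it (a point fixed in the world has none). Each returns a list of dicts, best first, with "conf" (0 to 1); they miss things now and then, are a little off and sometimes report something else, mostly with a low value. They report only what shows in the picture. A call takes as long as a camera call. They do not tell look-alikes from the thing itself.
- robot.look_for(target, picture): "xy" ([column, row] in pixels, amid what is visible of it).
The state is a dict: "time": time; "qpos": joint angles; "qvel": joint speeds; "joint_efforts": joint torques, N m; "tool_pos": TCP position; "tool_rot": TCP orientation; "contact_force": force on the tool from outside, world axes, zero at the start; "torque": the same for the moment, N m; "opening": finger opening in m.
Only numpy, scipy, OpenCV 4.12 (cv2) and the standard library are available. Lean on these libraries where they do the work, as an engineer would, in place of code of your own. Each camera call takes 0.05 s, during which the arm holds its last target. There are 200 camera calls.

## Working session

There is one attempt and no reset: what is moved stays moved. The work goes in short steps, Python scripts to look and compute and a shell command to move; the robot and the scene stay as the last step left them, time stands still between calls to the robot, and variables do not carry over. Pictures are saved under pics/ and viewed, on a budget of 14 in all, crops included, one or two more only if the job needs it, and the job is handed in when it is done.

```bash
mkdir -p pics; ls
python3 - <<'E'
from cell import robot
import cv2
print(robot.observe(), robot.pinch_z)
for n in ["scene","side"]:
    p=robot.read_camera(n); cv2.imwrite(f"pics/{n}0.png",p["color"][:,:,::-1])
    print(n,p["mtx"].tolist(),p["view"].round(3).tolist())
    for t in ["punch_a","punch_d","pad_a","doming_block","jar"]:
        print(t,[( [round(v) for v in d["xy"]],round(d["conf"],2)) for d in robot.look_for(t,p)])
E
```

```text
pics
{'time': 0.0, 'qpos': array([-1.45983736e-01,  3.42762881e-01,  1.52503632e+00, -6.61902783e-06,
        1.27539806e+00, -1.46010419e-01]), 'qvel': array([-1.36997021e-03,  4.85631854e-04,  9.04223538e-05, -1.13622641e-03,
        2.25462416e-04,  1.79596243e-04]), 'joint_efforts': array([ 7.61924657e-04, -4.31245601e+01, -2.44219762e+01,  7.17750052e-02,
        5.59406646e-02, -1.04314388e-04]), 'tool_pos': array([5.24866149e-01, 4.95805087e-05, 4.04017160e-01]), 'tool_rot': array([2.99952662, 1.5691917 , 2.99955524]), 'contact_force': array([-0.267129  , -0.03052831, -0.85735565]), 'torque': array([0.03524936, 0.01344808, 0.01391136]), 'opening': 0.09203041631243826} 0.1592
scene [[585.5783041498579, 0.0, 310.619295399915], [0.0, 585.5783041498579, 242.90380861742395], [0.0, 0.0, 1.0]] [[0.864, 0.503, -0.023, -0.421], [0.27, -0.5, -0.823, -0.087], [-0.426, 0.705, -0.568, 1.412], [0.0, 0.0, 0.0, 1.0]]
punch_a [([322, 220], 0.95), ([308, 191], 0.76), ([298, 253], 0.72), ([279, 214], 0.57), ([348, 189], 0.52)]
punch_d [([322, 220], 0.95), ([308, 191], 0.76), ([298, 253], 0.72), 
[... 193 characters left out ...]
298], 0.21)]
side [[590.569483672541, 0.0, 320.8034917022266], [0.0, 590.569483672541, 236.70906194926172], [0.0, 0.0, 1.0]] [[0.991, -0.13, 0.013, -0.498], [-0.07, -0.613, -0.787, 0.082], [0.11, 0.779, -0.617, 0.932], [0.0, 0.0, 0.0, 1.0]]
punch_a [([302, 257], 0.8), ([294, 310], 0.77), ([286, 210], 0.76), ([240, 188], 0.7), ([226, 225], 0.65), ([271, 239], 0.59), ([274, 169], 0.54)]
punch_d [([302, 257], 0.8), ([294, 310], 0.77), ([286, 210], 0.76), ([240, 188], 0.7), ([226, 225], 0.65), ([271, 239], 0.59), ([274, 169], 0.54)]
pad_a [([402, 319], 0.94), ([377, 219], 0.86), ([388, 246], 0.68), ([394, 280], 0.61)]
doming_block [([415, 365], 0.74), ([394, 280], 0.45)]
jar [([274, 394], 0.56)]
```

View pics/scene0.png

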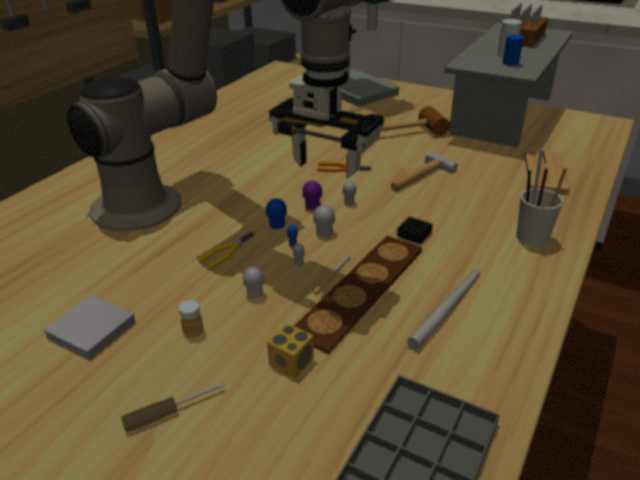

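View pics/side0.png

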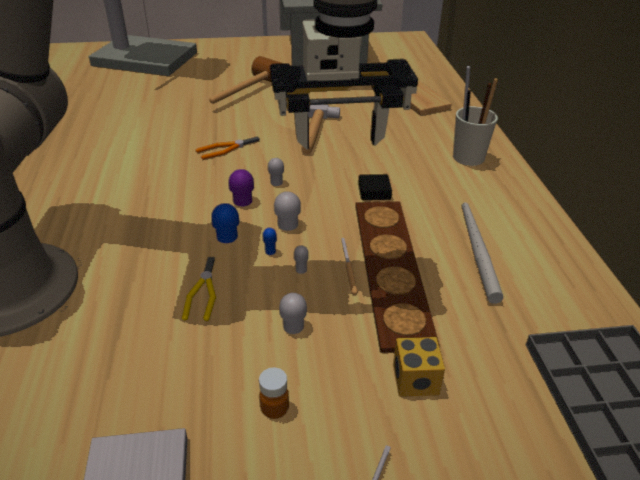

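The side view shows four steel punches at about (287,210) largest, (276,170), (301,258) smallest and (293,310). The blue and purple look-alikes are at (226,222), (270,240) and (241,187). The brass block (418,365) is at the -y end and the jar is at (274,394). A loose scriber lies near the strip at (350,265).

```bash
cat > h.py <<'E'
import numpy as np, cv2
from cell import robot
from scipy.spatial.transform import Rotation as R
def cam(name):
    o=robot.observe(); p=robot.read_camera(name)
    if name=="wrist":
        T=np.eye(4); T[:3,:3]=R.from_euler("xyz",o["tool_rot"]).as_matrix(); T[:3,3]=o["tool_pos"]
        C=T@p["T_tool_cam"]
    else: C=np.linalg.inv(p["view"])
    return p,C
def ray(p,C,uv):
    d=C[:3,:3]@np.linalg.solve(p["mtx"],[uv[0],uv[1],1.]); return C[:3,3],d
def onz(p,C,uv,z):
    o,d=ray(p,C,uv); return o+d*(z-o[2])/d[2]
def find(t,p): return [(np.array(d["xy"]),d["conf"]) for d in robot.look_for(t,p)]
E
python3 - <<'E'
from h import *
s,Cs=cam("scene"); d,Cd=cam("side")
def tri(a,b):
    o1,d1=ray(s,Cs,a);o2,d2=ray(d,Cd,b)
    A=np.stack([d1,-d2],1);t=np.linalg.lstsq(A,o2-o1,rcond=None)[0]
    p,q=o1+d1*t[0],o2+d2*t[1]; return ((p+q)/2).round(3),np.linalg.norm(p-q).round(4)
for n,a,b in [("L",(323,220),(287,210)),("far",(349,191),(276,170)),("small",(298,253),(301,258)),("near",(254,282),(293,310)),("jar",(191,318),(274,394)),
 ("blueL",(276,212),(226,222)),("purple",(313,194),(241,187)),("blueS",(293,235),(270,240)),("pad1",(396,249),(382,217)),("pad4",(322,320),(403,319)),("block",(289,348),(418,365))]:
    print(n,*tri(a,b))
for u in [(382,217),(388,246),(395,280),(404,319)]: print(onz(d,Cd,u,.015).round(4))
for u in [(393,251),(372,272),(349,296),(323,321)]: print(onz(s,Cs,u,.015).round(4))
w,C=cam("wrist"); cv2.imwrite("pics/w0.png",w["color"][:,:,::-1]); print(w["T_tool_cam"].round(3),w["mtx"])
for t in ["punch_a","pad_a","jar"]: print(t,[(x.round(),round(c,2),onz(w,C,x,.015 if t=="pad_a" else .04).round(3)) for x,c in find(t,w)])
E
```

```text
L [0.456 0.109 0.038] 0.0007
far [0.446 0.251 0.035] 0.0014
small [ 0.468 -0.016  0.032] 0.0007
near [ 0.443 -0.135  0.033] 0.003
jar [ 0.406 -0.276  0.034] 0.0022
blueL [0.349 0.086 0.039] 0.0012
purple [0.377 0.202 0.033] 0.0019
blueS [0.421 0.041 0.028] 0.0002
pad1 [0.628 0.107 0.015] 0.0076
pad4 [ 0.602 -0.157  0.021] 0.0013
block [ 0.597 -0.256  0.037] 0.0001
[0.6271 0.1009 0.015 ]
[0.6196 0.0177 0.015 ]
[ 0.6119 -0.0676  0.015 ]
[ 0.6056 -0.1526  0.015 ]
[0.6242 0.1041 0.015 ]
[0.6167 0.0189 0.015 ]
[ 0.6106 -0.0683  0.015 ]
[ 0.6016 -0.1519  0.015 ]
[[-0.    -0.253  0.967  0.02 ]
 [-0.001 -0.967 -0.253  0.067]
 [ 1.    -0.001  0.    -0.001]
 [ 0.     0.     0.     1.   ]] [[336.44915607   0.         315.17749659]
 [  0.         336.44915607 235.21260648]
 [  0.           0.           1.        ]]
punch_a [(array([214., 176.]), 0.97, array([0.423, 0.04 , 0.04 ])), (array([261., 225.]), 0.84, array([ 0.468, -0.012,  0.04 ])), (array([244.,  92.]), 0.7, array([0.456, 0.119, 0.04 ])), (array([131., 122.]), 0.62, array([0.346, 0.091, 0.04 ])), (array([240., 338.]), 0.6, array([ 0.438, -0.145,  0.04 ])), (array([156.,  11.]), 0.6, array([0.381, 0.186, 0.04 ]))]
pad_a [(array([410., 110.]), 0.92, array([0.623, 0.104, 0.015])), (array([395., 193.]), 0.75, array([0.612, 0.018, 0.015])), (array([382., 340.]), 0.61, array([ 0.608, -0.163,  0.015])), (array([389., 266.]), 0.59, array([ 0.611, -0.066,  0.015]))]
jar [(array([259., 224.]), 0.6, array([ 0.466, -0.01 ,  0.04 ])), (array([384., 340.]), 0.41, array([ 0.603, -0.147,  0.04 ]))]
```

View pics/w0.png

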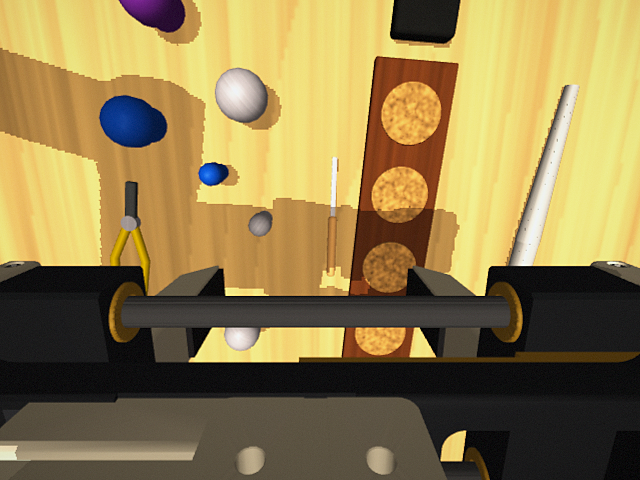

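The wrist view shows tool y = world +y and tool z = world +x. By apparent size, the large punch at (241,96) is d, the small one at (260,223) is a, the near one at (240,338) is c and the far one (out of this view) is b. I'll start with punch_d, going to pad_d beside the block.

```bash
cat > near.py <<'E'
import sys
from h import *
# usage: near.py class z x y -> offsets of detections near x,y from TCP, cm (world dx, dy)
t,z,x,y=sys.argv[1],*map(float,sys.argv[2:5])
for k in range(2):
    w,C=cam("wrist"); o=robot.observe()["tool_pos"]
    for u,c in find(t,w):
        P=onz(w,C,u,z)
        if np.hypot(P[0]-x,P[1]-y)<.04: print(t,u.round(),round(c,2),P.round(4),"tool z,y cm:",((P-o)[:2]*100).round(2))
if len(sys.argv)>5: cv2.imwrite(sys.argv[5],w["color"][:,:,::-1])
print("tcp",o.round(4))
E
python3 -m jog '[{"x":3,"y":3,"z":-2,"fingers":0},{"x":6,"y":6.5,"z":-4.5,"fingers":0},{"x":9,"y":9.5,"z":-6.5,"fingers":0},{"x":10.4,"y":10.9,"z":-6.9,"fingers":0},{"x":10.4,"y":10.9,"z":-6.9,"fingers":0}]'
python3 near.py punch_d 0.042 .456 .109 pics/w1.png
```

```text
punch_d [245.  94.] 0.84 [0.4585 0.1167 0.042 ] tool z,y cm: [-6.65 11.67]
punch_d [242.  91.] 0.59 [0.4554 0.1187 0.042 ] tool z,y cm: [-6.96 11.86]
tcp [0.525  0.     0.4047]$[0]: bad value
```

View pics/w1.png

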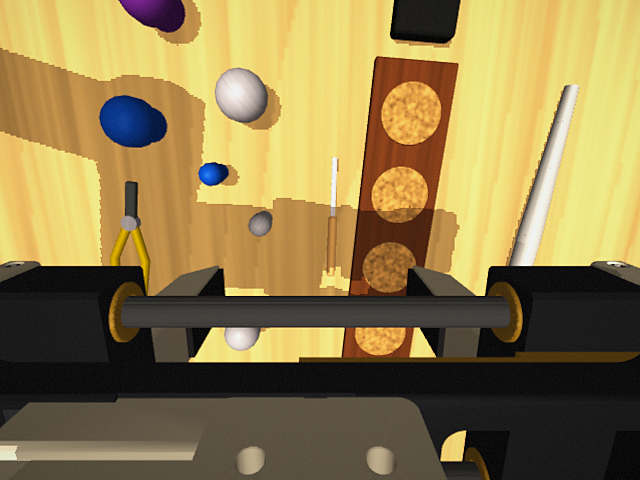

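The call was refused, so the view hasn't changed. The rows probably need every key, so I'll add spin.

```bash
python3 -m jog '[{"x":3,"y":3,"z":-2,"spin":0,"fingers":0},{"x":6,"y":6.5,"z":-4.5,"spin":0,"fingers":0},{"x":9,"y":9.5,"z":-6.5,"spin":0,"fingers":0},{"x":10.4,"y":10.9,"z":-6.9,"spin":0,"fingers":0},{"x":10.4,"y":10.9,"z":-6.9,"spin":0,"fingers":0}]'
python3 near.py punch_d 0.042 .456 .109 pics/w2.png
```

```text
time: 1.72
tool_pos: [0.4555, 0.1097, 0.3001]
tool_rot: [-3.048, 1.569, -3.046]
contact_force: [-0.0, -0.3, -0.5]
opening: 0.092
punch_d [316. 233.] 0.8 [0.4554 0.1168 0.042 ] tool z,y cm: [-0.08  0.77]
punch_d [314. 233.] 0.68 [0.4552 0.1154 0.042 ] tool z,y cm: [-0.15  0.69]
tcp [0.4567 0.1085 0.3015]
```

View pics/w2.png

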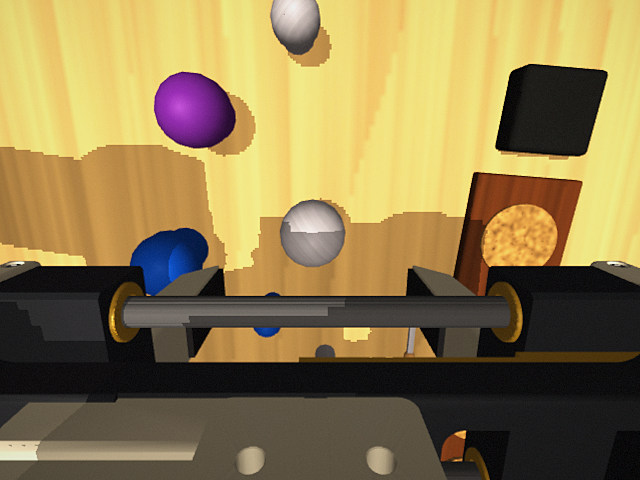

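Punch_d is centred at (313,233), pad_a at (520,238). I'll cross-check the y disagreement.

Run:
```python
from h import *
w,C=cam("wrist")
print("d wrist",onz(w,C,(313,233),.044).round(4),"padA",onz(w,C,(520,238),.015).round(4), "tcp",robot.observe()["tool_pos"].round(4))
s,Cs=cam("scene"); d,Cd=cam("side")
cv2.imwrite("pics/c1.png",np.hstack([cv2.resize(s["color"][170:310,230:330,::-1],(400,560),interpolation=cv2.INTER_CUBIC),cv2.resize(d["color"][190:330,250:350,::-1],(400,560),interpolation=cv2.INTER_CUBIC)]))
for n,p,c in(("scene",s,Cs),("side",d,Cd)):
    for u,f in find("pad_a",p): print(n,u.round(1),round(f,2),onz(p,c,u,.015).round(4))
```

```text
d wrist [0.4551 0.1154 0.044 ] padA [0.6249 0.1034 0.015 ] tcp [0.4566 0.1084 0.3015]
scene [347.3 298.2] 0.91 [ 0.6107 -0.0755  0.015 ]
scene [395.  252.3] 0.78 [0.6297 0.1018 0.015 ]
scene [324.8 319.7] 0.67 [ 0.6028 -0.1474  0.015 ]
scene [369.7 272.5] 0.62 [0.6134 0.0152 0.015 ]
side [387.2 243. ] 0.97 [0.62   0.0259 0.015 ]
side [404.9 320.5] 0.91 [ 0.6062 -0.1558  0.015 ]
side [393.3 280.1] 0.7 [ 0.6091 -0.0675  0.015 ]
side [379.1 217.7] 0.66 [0.6214 0.0994 0.015 ]
```

View pics/c1.png

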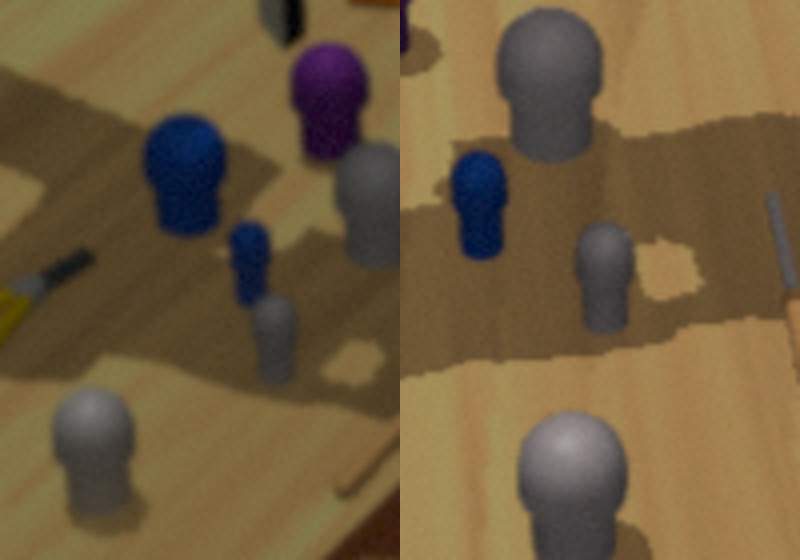

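The crop shows d's ball centre at side pixel (287.5,205) and the front of its foot at (288,230). I'll compute from those.

Run:
```python
from h import *
d,Cd=cam("side"); s,Cs=cam("scene")
print("d ball",onz(d,Cd,(287.5,205),.044).round(4),"foot front",onz(d,Cd,(288,230),0).round(4))
print("a ball",onz(d,Cd,(301.2,249),.038).round(4),"foot front",onz(d,Cd,(301.3,272.7),0).round(4))
print("a ball sc",onz(s,Cs,(298.6,248.5),.038).round(4))
print("c ball",onz(d,Cd,(293.2,306.5),.042).round(4),"sc",onz(s,Cs,(253.4,277),.042).round(4))
print("b ball",onz(d,Cd,(276,166.5),.040).round(4))
```

```text
d ball [0.4574 0.1165 0.044 ] foot front [0.456  0.1012 0.    ]
a ball [ 0.4694 -0.0013  0.038 ] foot front [ 0.4677 -0.0163  0.    ]
a ball sc [ 0.4651 -0.0087  0.038 ]
c ball [ 0.4439 -0.1347  0.042 ] sc [ 0.4414 -0.1341  0.042 ]
b ball [0.4468 0.2552 0.04  ]
```

```bash
python3 -m jog '[{"x":2,"y":0.7,"z":-0.1,"spin":0,"fingers":0},{"x":5,"y":0.7,"z":-0.1,"spin":0,"fingers":0},{"x":8,"y":0.7,"z":-0.1,"spin":0,"fingers":0},{"x":10.3,"y":0.7,"z":-0.1,"spin":0,"fingers":0},{"x":10.3,"y":0.7,"z":-0.1,"spin":0,"fingers":0}]'
python3 -m jog '[{"x":0,"y":0,"z":0,"spin":0,"fingers":1},{"x":0,"y":0,"z":0,"spin":0,"fingers":1},{"x":0,"y":0,"z":0,"spin":0,"fingers":1},{"x":0,"y":0,"z":0,"spin":0,"fingers":1},{"x":0,"y":0,"z":0,"spin":0,"fingers":1}]' 30
```

```text
time: 2.9
tool_pos: [0.4545, 0.1159, 0.1966]
tool_rot: [-3.042, 1.567, -3.042]
contact_force: [-0.1, -0.2, -0.1]
opening: 0.092
time: 3.52
tool_pos: [0.4548, 0.116, 0.1979]
tool_rot: [-3.051, 1.57, -3.051]
contact_force: [-2.3, 0.8, 7.5]
opening: 0.0471
```

```bash
python3 -m jog '[{"x":-1,"y":0,"z":0,"spin":0,"fingers":1},{"x":-4,"y":0,"z":0,"spin":0,"fingers":1},{"x":-8,"y":0,"z":0,"spin":0,"fingers":1},{"x":-10.3,"y":0,"z":0,"spin":0,"fingers":1},{"x":-10.3,"y":0,"z":0,"spin":0,"fingers":1}]'
python3 -m jog '[{"x":0,"y":-4,"z":2.5,"spin":0,"fingers":1},{"x":0,"y":-9,"z":5,"spin":0,"fingers":1},{"x":0,"y":-14,"z":8,"spin":0,"fingers":1},{"x":0,"y":-19,"z":11,"spin":0,"fingers":1},{"x":0,"y":-23,"z":13,"spin":0,"fingers":1}]'
python3 -m jog '[{"x":0,"y":-3,"z":1.5,"spin":0,"fingers":1},{"x":0,"y":-3.9,"z":1.9,"spin":0,"fingers":1},{"x":0,"y":-3.9,"z":1.9,"spin":0,"fingers":1},{"x":0,"y":-3.9,"z":1.9,"spin":0,"fingers":1}]'
python3 near.py pad_d 0.015 .603 -.153 pics/w3.png
python3 - <<'E'
from h import *
w,C=cam("wrist"); print([ (u.round(),round(c,2),onz(w,C,u,.015).round(4)) for u,c in find("pad_a",w)])
E
```

```text
time: 4.15
tool_pos: [0.4551, 0.1161, 0.3019]
tool_rot: [0.079, 1.568, 0.079]
contact_force: [-0.4, 0.1, -8.2]
opening: 0.0471
time: 4.78
tool_pos: [0.5854, -0.1161, 0.2982]
tool_rot: [2.834, 1.567, 2.833]
contact_force: [-0.5, 0.5, -7.5]
opening: 0.0471
time: 5.28
tool_pos: [0.6035, -0.1518, 0.2999]
tool_rot: [2.588, 1.568, 2.589]
contact_force: [0.7, -0.5, -8.0]
opening: 0.0468
pad_d [321. 225.] 0.95 [ 0.607  -0.1451  0.015 ] tool z,y cm: [0.34 0.67]
pad_d [318. 227.] 0.86 [ 0.6049 -0.1466  0.015 ] tool z,y cm: [0.11 0.53]
tcp [ 0.6038 -0.1519  0.3008]
[(array([333.,  16.]), 0.84, array([0.6158, 0.0036, 0.015 ])), (array([327., 125.]), 0.78, array([ 0.6121, -0.0687,  0.015 ])), (array([316., 227.]), 0.62, array([ 0.6041, -0.147 ,  0.015 ]))]
```

View pics/w3.png

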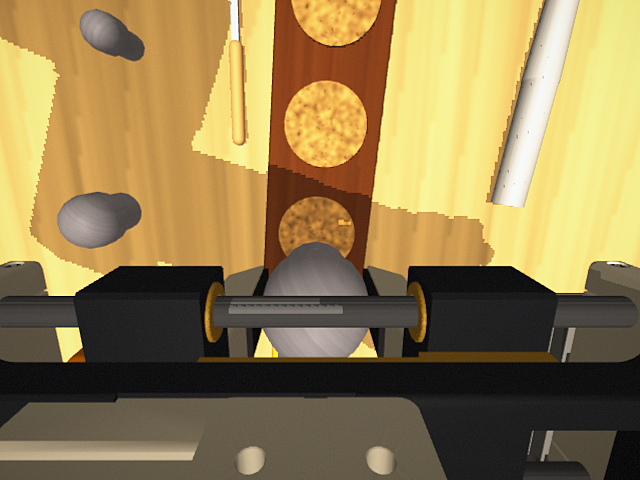

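Pad_d is centred at about (317,236), partly hidden, which gives (0.604,-0.153). The punch hangs straight in the jaws. Lowering it now.

```bash
python3 -m jog '[{"x":2,"y":-0.1,"z":0,"spin":0,"fingers":1},{"x":5,"y":-0.1,"z":0,"spin":0,"fingers":1},{"x":7.5,"y":-0.1,"z":0,"spin":0,"fingers":1},{"x":8.2,"y":-0.1,"z":0,"spin":0,"fingers":1},{"x":8.2,"y":-0.1,"z":0,"spin":0,"fingers":1}]'
python3 -m jog '[{"x":0.2,"y":0,"z":0,"spin":0,"fingers":1},{"x":0.3,"y":0,"z":0,"spin":0,"fingers":1},{"x":0.4,"y":0,"z":0,"spin":0,"fingers":1},{"x":0.4,"y":0,"z":0,"spin":0,"fingers":1}]'
```

```text
time: 6.2
tool_pos: [0.6042, -0.1539, 0.219]
tool_rot: [-0.107, 1.571, -0.107]
contact_force: [-0.8, 0.5, -7.2]
opening: 0.0472
time: 6.7
tool_pos: [0.604, -0.154, 0.2149]
tool_rot: [-0.313, 1.571, -0.313]
contact_force: [0.1, -0.1, -7.4]
opening: 0.0472
```

```bash
python3 -m jog '[{"x":0.1,"y":0,"z":0,"spin":0,"fingers":1},{"x":0.1,"y":0,"z":0,"spin":0,"fingers":1}]'
python3 -m jog '[{"x":0.1,"y":0,"z":0,"spin":0,"fingers":1},{"x":0.1,"y":0,"z":0,"spin":0,"fingers":1}]'
```

```text
time: 6.95
tool_pos: [0.604, -0.154, 0.2137]
tool_rot: [2.704, 1.571, 2.704]
contact_force: [-0.4, 0.5, -7.4]
opening: 0.0467
time: 7.2
tool_pos: [0.6041, -0.154, 0.213]
tool_rot: [-0.354, 1.57, -0.354]
contact_force: [-0.8, 0.4, -4.2]
opening: 0.0472
```

```bash
python3 -m jog '[{"x":0.05,"y":0,"z":0,"spin":0,"fingers":1},{"x":0.05,"y":0,"z":0,"spin":0,"fingers":0},{"x":0.05,"y":0,"z":0,"spin":0,"fingers":0},{"x":0.05,"y":0,"z":0,"spin":0,"fingers":0},{"x":0.05,"y":0,"z":0,"spin":0,"fingers":0}]'
python3 -m jog '[{"x":-1,"y":0,"z":0,"spin":0,"fingers":0},{"x":-4,"y":0,"z":0,"spin":0,"fingers":0},{"x":-8,"y":0,"z":0,"spin":0,"fingers":0},{"x":-9,"y":0,"z":0,"spin":0,"fingers":0},{"x":-9,"y":0,"z":0,"spin":0,"fingers":0}]'
python3 near.py punch_d .057 .604 -.153 pics/w4.png
```

```text
time: 7.82
tool_pos: [0.6041, -0.154, 0.2124]
tool_rot: [-0.3, 1.57, -0.3]
contact_force: [-0.3, -0.1, -0.5]
opening: 0.083
time: 8.45
tool_pos: [0.604, -0.154, 0.3029]
tool_rot: [-0.362, 1.569, -0.362]
contact_force: [0.4, -0.9, -0.7]
opening: 0.0917
punch_d [317. 246.] 0.95 [ 0.6051 -0.1535  0.057 ] tool z,y cm: [0.14 0.04]
punch_d [319. 247.] 0.67 [ 0.6053 -0.1532  0.057 ] tool z,y cm: [0.17 0.07]
punch_d [319. 211.] 0.61 [ 0.6055 -0.1277  0.057 ] tool z,y cm: [0.19 2.62]
tcp [ 0.6036 -0.1539  0.3007]
```

View pics/w4.png

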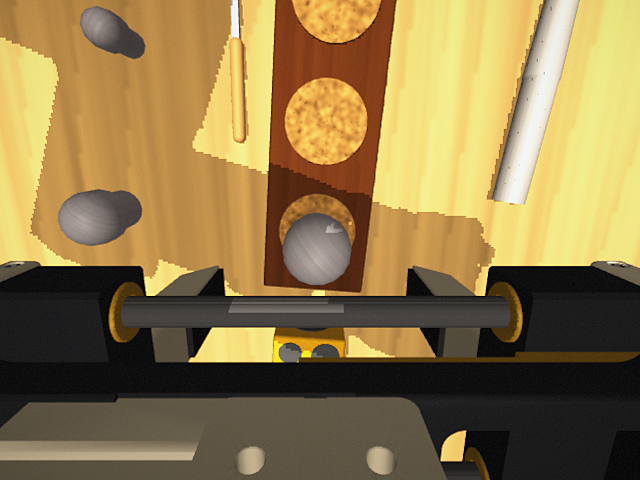

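Punch_d stands on pad_d at (317,248), with the brass block just below it. Next is punch_c.

```bash
python3 -m jog '[{"x":0,"y":0.5,"z":-4,"spin":0,"fingers":0},{"x":0,"y":1,"z":-9,"spin":0,"fingers":0},{"x":0,"y":1.5,"z":-13,"spin":0,"fingers":0},{"x":0,"y":1.6,"z":-16.1,"spin":0,"fingers":0},{"x":0,"y":1.6,"z":-16.1,"spin":0,"fingers":0}]'
python3 near.py punch_c .042 .443 -.138 pics/w5.png
```

```text
time: 9.28
tool_pos: [0.4414, -0.1377, 0.3016]
tool_rot: [2.679, 1.568, 2.678]
contact_force: [0.9, -0.6, 0.7]
opening: 0.0921
punch_c [315. 240.] 0.57 [ 0.4401 -0.1361  0.042 ] tool z,y cm: [-0.27  0.19]
punch_c [311. 241.] 0.63 [ 0.4398 -0.1378  0.042 ] tool z,y cm: [-0.4   0.05]
tcp [ 0.4438 -0.1382  0.3021]
```

```bash
python3 -m jog '[{"x":2,"y":0.2,"z":-0.2,"spin":0,"fingers":0},{"x":5,"y":0.2,"z":-0.2,"spin":0,"fingers":0},{"x":8,"y":0.2,"z":-0.2,"spin":0,"fingers":0},{"x":10.6,"y":0.2,"z":-0.2,"spin":0,"fingers":0},{"x":10.6,"y":0.2,"z":-0.2,"spin":0,"fingers":0}]'
python3 -m jog '[{"x":0,"y":0,"z":0,"spin":0,"fingers":1},{"x":0,"y":0,"z":0,"spin":0,"fingers":1},{"x":0,"y":0,"z":0,"spin":0,"fingers":1},{"x":0,"y":0,"z":0,"spin":0,"fingers":1},{"x":0,"y":0,"z":0,"spin":0,"fingers":1}]' 25
```

```text
time: 10.1
tool_pos: [0.4411, -0.1358, 0.1945]
tool_rot: [2.658, 1.567, 2.658]
contact_force: [0.4, 0.1, 0.1]
opening: 0.0917
time: 10.72
tool_pos: [0.441, -0.136, 0.1964]
tool_rot: [-0.358, 1.57, -0.358]
contact_force: [0.4, -0.3, 0.0]
opening: 0.047
```

```bash
python3 -m jog '[{"x":0,"y":0,"z":0,"spin":0,"fingers":1},{"x":0,"y":0,"z":0,"spin":0,"fingers":1}]'
```

```text
time: 10.98
tool_pos: [0.4412, -0.136, 0.1963]
tool_rot: [-0.222, 1.57, -0.222]
contact_force: [0.1, 0.5, 0.9]
opening: 0.0384
```

```bash
python3 -m jog '[{"x":-1,"y":0,"z":0,"spin":0,"fingers":1},{"x":-4,"y":0,"z":0,"spin":0,"fingers":1},{"x":-8,"y":0,"z":0,"spin":0,"fingers":1},{"x":-10.5,"y":0,"z":0,"spin":0,"fingers":1},{"x":-10.5,"y":0,"z":0,"spin":0,"fingers":1}]'
python3 -m jog '[{"x":0,"y":1.5,"z":4,"spin":0,"fingers":1},{"x":0,"y":3.5,"z":9,"spin":0,"fingers":1},{"x":0,"y":5.5,"z":14,"spin":0,"fingers":1},{"x":0,"y":6.7,"z":17,"spin":0,"fingers":1},{"x":0,"y":6.7,"z":17,"spin":0,"fingers":1}]'
python3 near.py pad_c 0.015 .611 -.068 pics/w6.png; python3 near.py pad_c 0.015 .618 .018
```

```text
time: 11.6
tool_pos: [0.4411, -0.136, 0.3027]
tool_rot: [-0.475, 1.567, -0.475]
contact_force: [0.2, -0.1, -5.4]
opening: 0.0385
time: 12.22
tool_pos: [0.612, -0.0678, 0.2984]
tool_rot: [2.838, 1.568, 2.84]
contact_force: [-1.2, -0.2, -5.6]
opening: 0.0383
pad_c [316. 229.] 0.95 [ 0.6112 -0.0636  0.015 ] tool z,y cm: [0.03 0.48]
pad_c [320. 227.] 0.96 [ 0.612  -0.0633  0.015 ] tool z,y cm: [0.19 0.59]
tcp [ 0.6101 -0.0691  0.2995]
pad_c [327. 120.] 0.92 [0.6176 0.0176 0.015 ] tool z,y cm: [0.74 8.71]
tcp [ 0.6104 -0.0695  0.3012]
```

View pics/w6.png

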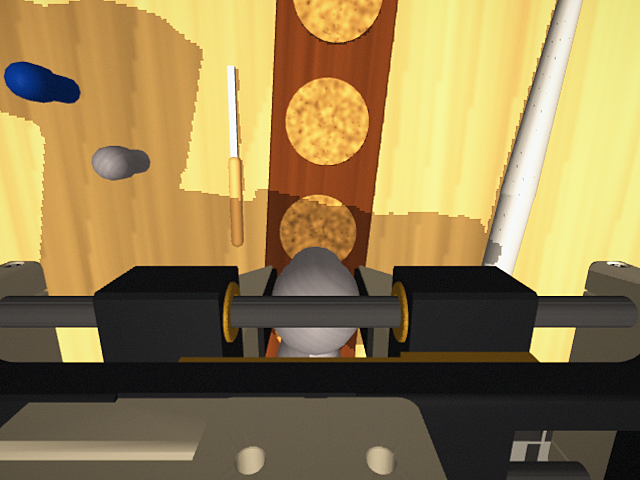

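Pad_c is centred at about (319,234), only about 1 mm off the TCP. Lowering.

```bash
python3 -m jog '[{"x":2,"y":0.1,"z":0,"spin":0,"fingers":1},{"x":5,"y":0.1,"z":0,"spin":0,"fingers":1},{"x":7.5,"y":0.1,"z":0,"spin":0,"fingers":1},{"x":8.5,"y":0.1,"z":0,"spin":0,"fingers":1},{"x":8.5,"y":0.1,"z":0,"spin":0,"fingers":1}]'
python3 -m jog '[{"x":0.2,"y":0,"z":0,"spin":0,"fingers":1},{"x":0.3,"y":0,"z":0,"spin":0,"fingers":1},{"x":0.3,"y":0,"z":0,"spin":0,"fingers":1}]'
python3 -m jog '[{"x":0.1,"y":0,"z":0,"spin":0,"fingers":1},{"x":0.1,"y":0,"z":0,"spin":0,"fingers":1}]'
```

```text
time: 13.25
tool_pos: [0.6109, -0.0681, 0.2162]
tool_rot: [2.916, 1.57, 2.916]
contact_force: [0.3, -0.1, -4.3]
opening: 0.0386
time: 13.62
tool_pos: [0.6111, -0.068, 0.2137]
tool_rot: [-0.241, 1.57, -0.241]
contact_force: [-0.9, 0.1, -4.9]
opening: 0.0384
time: 13.88
tool_pos: [0.611, -0.068, 0.2122]
tool_rot: [-0.223, 1.571, -0.223]
contact_force: [-0.3, -0.2, -4.5]
opening: 0.0388
```

```bash
python3 -m jog '[{"x":0.1,"y":0,"z":0,"spin":0,"fingers":1},{"x":0.1,"y":0,"z":0,"spin":0,"fingers":1}]'
```

```text
time: 14.12
tool_pos: [0.6111, -0.068, 0.2114]
tool_rot: [-0.123, 1.571, -0.123]
contact_force: [0.7, 0.0, -2.5]
opening: 0.0387
```

```bash
python3 -m jog '[{"x":0.05,"y":0,"z":0,"spin":0,"fingers":1},{"x":0.05,"y":0,"z":0,"spin":0,"fingers":0},{"x":0.05,"y":0,"z":0,"spin":0,"fingers":0},{"x":0.05,"y":0,"z":0,"spin":0,"fingers":0},{"x":0.05,"y":0,"z":0,"spin":0,"fingers":0}]'
python3 -m jog '[{"x":-1,"y":0,"z":0,"spin":0,"fingers":0},{"x":-4,"y":0,"z":0,"spin":0,"fingers":0},{"x":-8,"y":0,"z":0,"spin":0,"fingers":0},{"x":-9,"y":0,"z":0,"spin":0,"fingers":0},{"x":-9,"y":0,"z":0,"spin":0,"fingers":0}]'
python3 near.py punch_c .057 .611 -.068
python3 -m jog '[{"x":0,"y":2,"z":-4,"spin":0,"fingers":0},{"x":0,"y":4,"z":-9,"spin":0,"fingers":0},{"x":0,"y":6,"z":-13,"spin":0,"fingers":0},{"x":0,"y":6,"z":-14.4,"spin":0,"fingers":0},{"x":0,"y":6,"z":-14.4,"spin":0,"fingers":0}]'
python3 near.py punch_a .038 .467 -.008 pics/w7.png
```

```text
time: 14.75
tool_pos: [0.6111, -0.068, 0.2108]
tool_rot: [-0.144, 1.57, -0.144]
contact_force: [-0.1, 0.0, -0.2]
opening: 0.0738
time: 15.38
tool_pos: [0.611, -0.0679, 0.3014]
tool_rot: [-0.246, 1.569, -0.246]
contact_force: [-0.3, 0.5, -0.6]
opening: 0.0916
punch_c [314. 250.] 0.67 [ 0.6097 -0.0695  0.057 ] tool z,y cm: [-0.11 -0.16]
punch_c [316. 250.] 0.86 [ 0.6098 -0.0692  0.057 ] tool z,y cm: [-0.08 -0.13]
tcp [ 0.6106 -0.0679  0.2992]
time: 16.2
tool_pos: [0.467, -0.0082, 0.3006]
tool_rot: [-1.637, 1.571, -1.637]
contact_force: [0.9, -0.3, -0.7]
opening: 0.0917
punch_a [312. 242.] 0.93 [ 0.4645 -0.0093  0.038 ] tool z,y cm: [-0.33 -0.08]
punch_a [310. 242.] 0.74 [ 0.4642 -0.0099  0.038 ] tool z,y cm: [-0.4  -0.13]
tcp [ 0.4682 -0.0086  0.3007]
```

View pics/w7.png

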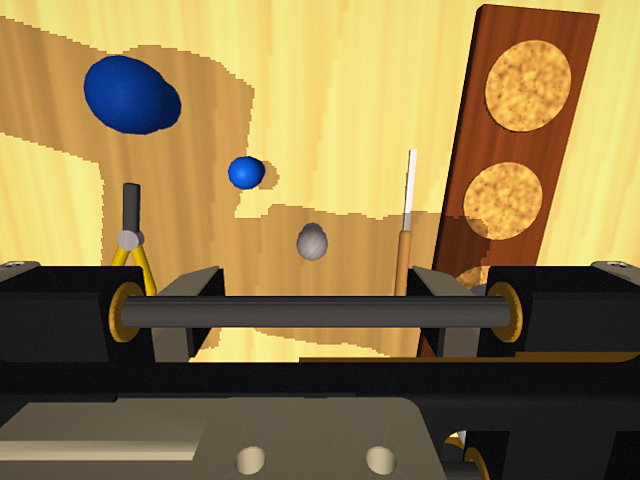

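Punch_a's ball is at (312,242) and the scriber handle at col 403 is about 80 mm away. I'll partly close the jaws to keep clear of the scriber.

```bash
python3 -m jog '[{"x":1,"y":-0.2,"z":-0.3,"spin":0,"fingers":0.4},{"x":4,"y":-0.2,"z":-0.3,"spin":0,"fingers":0.4},{"x":7,"y":-0.2,"z":-0.3,"spin":0,"fingers":0.4},{"x":10,"y":-0.2,"z":-0.3,"spin":0,"fingers":0.4},{"x":10.9,"y":-0.2,"z":-0.3,"spin":0,"fingers":0.4}]'
python3 -m jog '[{"x":0,"y":0,"z":0,"spin":0,"fingers":0.4},{"x":0,"y":0,"z":0,"spin":0,"fingers":1},{"x":0,"y":0,"z":0,"spin":0,"fingers":1},{"x":0,"y":0,"z":0,"spin":0,"fingers":1},{"x":0,"y":0,"z":0,"spin":0,"fingers":1}]' 15
python3 -m jog '[{"x":0,"y":0,"z":0,"spin":0,"fingers":1},{"x":0,"y":0,"z":0,"spin":0,"fingers":1},{"x":0,"y":0,"z":0,"spin":0,"fingers":1}]'
```

```text
time: 17.02
tool_pos: [0.4634, -0.0101, 0.1897]
tool_rot: [2.967, 1.567, 2.966]
contact_force: [0.2, 0.2, -0.6]
opening: 0.0553
time: 17.65
tool_pos: [0.4642, -0.01, 0.1921]
tool_rot: [-0.181, 1.57, -0.181]
contact_force: [0.6, 0.1, 1.4]
opening: 0.0229
time: 18.02
tool_pos: [0.4643, -0.01, 0.192]
tool_rot: [-0.184, 1.57, -0.184]
contact_force: [0.7, 0.7, 4.7]
opening: 0.0228
```

```bash
python3 -m jog '[{"x":-1,"y":0,"z":0,"spin":0,"fingers":1},{"x":-4,"y":0,"z":0,"spin":0,"fingers":1},{"x":-8,"y":0,"z":0,"spin":0,"fingers":1},{"x":-10.5,"y":0,"z":0,"spin":0,"fingers":1},{"x":-10.5,"y":0,"z":0,"spin":0,"fingers":1}]'
python3 -m jog '[{"x":0,"y":2.5,"z":4,"spin":0,"fingers":1},{"x":0,"y":6,"z":9,"spin":0,"fingers":1},{"x":0,"y":9,"z":13,"spin":0,"fingers":1},{"x":0,"y":11.3,"z":16.1,"spin":0,"fingers":1},{"x":0,"y":11.3,"z":16.1,"spin":0,"fingers":1}]'
python3 -m jog '[{"x":0,"y":0,"z":0,"spin":0,"fingers":1},{"x":0,"y":0,"z":0,"spin":0,"fingers":1}]'
python3 near.py pad_a 0.015 .625 .103 pics/w8.png
```

```text
time: 18.65
tool_pos: [0.4642, -0.01, 0.2983]
tool_rot: [-0.182, 1.567, -0.182]
contact_force: [-0.9, 0.1, -0.5]
opening: 0.023
time: 19.27
tool_pos: [0.6258, 0.1046, 0.2941]
tool_rot: [3.107, 1.568, 3.109]
contact_force: [-0.1, 0.1, -1.4]
opening: 0.0229
time: 19.52
tool_pos: [0.6243, 0.1022, 0.2963]
tool_rot: [-2.978, 1.569, -2.979]
contact_force: [0.5, -0.5, -1.4]
opening: 0.0229
pad_a [315. 231.] 0.77 [0.623  0.1045 0.015 ] tool z,y cm: [-0.14  0.23]
pad_a [314. 231.] 0.81 [0.6226 0.1044 0.015 ] tool z,y cm: [-0.2  0.2]
tcp [0.6246 0.1024 0.297 ]
```

View pics/w8.png

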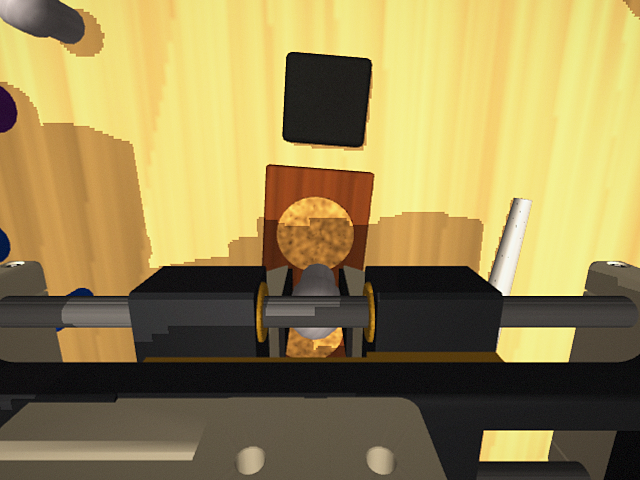

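Pad_a is centred at (315.5,234), so the TCP is already centred over it. Lowering.

```bash
python3 -m jog '[{"x":2,"y":0,"z":-0.1,"spin":0,"fingers":1},{"x":5,"y":0,"z":-0.1,"spin":0,"fingers":1},{"x":7.5,"y":0,"z":-0.1,"spin":0,"fingers":1},{"x":8.4,"y":0,"z":-0.1,"spin":0,"fingers":1},{"x":8.4,"y":0,"z":-0.1,"spin":0,"fingers":1}]'
python3 -m jog '[{"x":0.2,"y":0,"z":0,"spin":0,"fingers":1},{"x":0.3,"y":0,"z":0,"spin":0,"fingers":1},{"x":0.3,"y":0,"z":0,"spin":0,"fingers":1}]'
python3 -m jog '[{"x":0.1,"y":0,"z":0,"spin":0,"fingers":1},{"x":0.1,"y":0,"z":0,"spin":0,"fingers":1}]'
```

```text
time: 20.35
tool_pos: [0.624, 0.1029, 0.2128]
tool_rot: [-3.081, 1.57, -3.081]
contact_force: [0.2, -0.2, -1.7]
opening: 0.023
time: 20.72
tool_pos: [0.6241, 0.103, 0.2102]
tool_rot: [0.031, 1.57, 0.031]
contact_force: [1.2, 0.4, -0.8]
opening: 0.0232
time: 20.98
tool_pos: [0.624, 0.1031, 0.2087]
tool_rot: [-0.255, 1.571, -0.255]
contact_force: [0.1, 0.3, -0.2]
opening: 0.023
```

```bash
python3 -m jog '[{"x":0.1,"y":0,"z":0,"spin":0,"fingers":1},{"x":0.1,"y":0,"z":0,"spin":0,"fingers":1}]'
python3 -m jog '[{"x":0.06,"y":0,"z":0,"spin":0,"fingers":1},{"x":0.06,"y":0,"z":0,"spin":0,"fingers":1}]'
```

```text
time: 21.22
tool_pos: [0.624, 0.103, 0.2076]
tool_rot: [-2.863, 1.571, -2.863]
contact_force: [-0.3, 0.0, -1.0]
opening: 0.0232
time: 21.48
tool_pos: [0.624, 0.103, 0.2072]
tool_rot: [-0.179, 1.571, -0.179]
contact_force: [0.7, -1.3, -0.8]
opening: 0.0229
```

```bash
python3 -m jog '[{"x":0.06,"y":0,"z":0,"spin":0,"fingers":1},{"x":0.06,"y":0,"z":0,"spin":0,"fingers":1},{"x":0.06,"y":0,"z":0,"spin":0,"fingers":1}]'
```

```text
time: 21.85
tool_pos: [0.6241, 0.103, 0.207]
tool_rot: [0.041, 1.57, 0.041]
contact_force: [-2.1, 0.7, 5.3]
opening: 0.0232
```

```bash
python3 -m jog '[{"x":0,"y":0,"z":0,"spin":0,"fingers":0},{"x":0,"y":0,"z":0,"spin":0,"fingers":0},{"x":0,"y":0,"z":0,"spin":0,"fingers":0},{"x":0,"y":0,"z":0,"spin":0,"fingers":0}]'
python3 -m jog '[{"x":-1,"y":0,"z":0,"spin":0,"fingers":0},{"x":-4,"y":0,"z":0,"spin":0,"fingers":0},{"x":-8,"y":0,"z":0,"spin":0,"fingers":0},{"x":-9.4,"y":0,"z":0,"spin":0,"fingers":0},{"x":-9.4,"y":0,"z":0,"spin":0,"fingers":0}]'
python3 near.py punch_a .053 .624 .103
python3 -m jog '[{"x":0,"y":3,"z":-4,"spin":0,"fingers":0},{"x":0,"y":7,"z":-8,"spin":0,"fingers":0},{"x":0,"y":11,"z":-12,"spin":0,"fingers":0},{"x":0,"y":14,"z":-16,"spin":0,"fingers":0},{"x":0,"y":15.1,"z":-17.7,"spin":0,"fingers":0}]'
python3 -m jog '[{"x":0,"y":0,"z":0,"spin":0,"fingers":0.3},{"x":0,"y":0,"z":0,"spin":0,"fingers":0.3},{"x":0,"y":0,"z":0,"spin":0,"fingers":0.3}]'
python3 near.py punch_b .040 .4465 .254 pics/w9.png
```

```text
time: 22.35
tool_pos: [0.624, 0.103, 0.2064]
tool_rot: [-2.984, 1.571, -2.984]
contact_force: [-0.6, -0.6, -0.2]
opening: 0.0585
time: 22.98
tool_pos: [0.6241, 0.1031, 0.3016]
tool_rot: [0.038, 1.569, 0.038]
contact_force: [-0.9, -0.7, -0.7]
opening: 0.092
punch_a [315. 245.] 0.96 [0.6241 0.1035 0.053 ] tool z,y cm: [0.04 0.04]
punch_a [315. 247.] 0.86 [0.6228 0.1029 0.053 ] tool z,y cm: [-0.08 -0.01]
tcp [0.6236 0.103  0.2989]
time: 23.8
tool_pos: [0.4449, 0.2553, 0.2996]
tool_rot: [-2.803, 1.568, -2.8]
contact_force: [0.6, -0.6, 0.0]
opening: 0.0919
time: 24.18
tool_pos: [0.4482, 0.2532, 0.3003]
tool_rot: [-0.229, 1.57, -0.23]
contact_force: [-0.0, 0.7, -0.4]
opening: 0.0666
punch_b [310. 234.] 0.82 [0.4436 0.2588 0.04  ] tool z,y cm: [-0.44  0.56]
punch_b [309. 233.] 0.76 [0.443  0.2598 0.04  ] tool z,y cm: [-0.46  0.64]
tcp [0.4477 0.2534 0.3004]
```

View pics/w9.png

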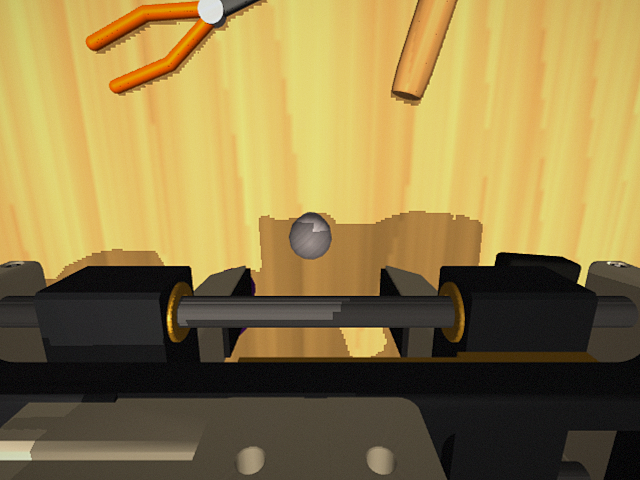

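Punch_b's ball is at (310,237), needing about +0.4 cm in y and -0.4 cm in z. The purple look-alike is to the lower left at col 245, row 285, and clear of the fingers.

```bash
python3 -m jog '[{"x":1,"y":0.4,"z":-0.4,"spin":0,"fingers":0.3},{"x":4,"y":0.4,"z":-0.4,"spin":0,"fingers":0.3},{"x":7,"y":0.4,"z":-0.4,"spin":0,"fingers":0.3},{"x":10,"y":0.4,"z":-0.4,"spin":0,"fingers":0.3},{"x":10.7,"y":0.4,"z":-0.4,"spin":0,"fingers":0.3}]'
python3 -m jog '[{"x":0,"y":0,"z":0,"spin":0,"fingers":0.3},{"x":0,"y":0,"z":0,"spin":0,"fingers":1},{"x":0,"y":0,"z":0,"spin":0,"fingers":1},{"x":0,"y":0,"z":0,"spin":0,"fingers":1},{"x":0,"y":0,"z":0,"spin":0,"fingers":1}]' 20
python3 -m jog '[{"x":0,"y":0,"z":0,"spin":0,"fingers":1},{"x":0,"y":0,"z":0,"spin":0,"fingers":1},{"x":0,"y":0,"z":0,"spin":0,"fingers":1}]'
```

```text
time: 25.0
tool_pos: [0.4421, 0.2579, 0.1915]
tool_rot: [-2.76, 1.567, -2.76]
contact_force: [0.4, 0.5, -0.6]
opening: 0.0644
time: 25.62
tool_pos: [0.4433, 0.2581, 0.1939]
tool_rot: [0.299, 1.569, 0.299]
contact_force: [0.3, -0.1, 0.6]
opening: 0.0309
time: 26.0
tool_pos: [0.4433, 0.2581, 0.1939]
tool_rot: [0.318, 1.57, 0.318]
contact_force: [1.5, -0.6, 5.0]
opening: 0.0307
```

```bash
python3 -m jog '[{"x":-1,"y":0,"z":0,"spin":0,"fingers":1},{"x":-4,"y":0,"z":0,"spin":0,"fingers":1},{"x":-8,"y":0,"z":0,"spin":0,"fingers":1},{"x":-10.7,"y":0,"z":0,"spin":0,"fingers":1},{"x":-10.7,"y":0,"z":0,"spin":0,"fingers":1}]'
python3 -m jog '[{"x":0,"y":-4.5,"z":3,"spin":0,"fingers":1},{"x":0,"y":-9,"z":6.5,"spin":0,"fingers":1},{"x":0,"y":-14,"z":10,"spin":0,"fingers":1},{"x":0,"y":-18.5,"z":13.5,"spin":0,"fingers":1},{"x":0,"y":-22.5,"z":16.5,"spin":0,"fingers":1}]'
python3 -m jog '[{"x":0,"y":-1.5,"z":0.9,"spin":0,"fingers":1},{"x":0,"y":-1.5,"z":0.9,"spin":0,"fingers":1},{"x":0,"y":-1.5,"z":0.9,"spin":0,"fingers":1}]'
python3 near.py pad_b 0.015 .618 .018 pics/w10.png
```

```text
time: 26.62
tool_pos: [0.4431, 0.2582, 0.3022]
tool_rot: [0.392, 1.567, 0.392]
contact_force: [-0.2, -0.1, -3.0]
opening: 0.031
time: 27.25
tool_pos: [0.6085, 0.0311, 0.2982]
tool_rot: [3.052, 1.567, 3.051]
contact_force: [0.6, 1.4, -1.8]
opening: 0.0304
time: 27.62
tool_pos: [0.6162, 0.0193, 0.2997]
tool_rot: [2.826, 1.568, 2.827]
contact_force: [-0.3, 0.6, -2.7]
opening: 0.031
pad_b [316. 232.] 0.55 [0.6161 0.0203 0.015 ] tool z,y cm: [-0.01  0.08]
pad_b [315. 233.] 0.91 [0.6152 0.0194 0.015 ] tool z,y cm: [-0.12 -0.  ]
tcp [0.6164 0.0194 0.3006]
```

View pics/w10.png

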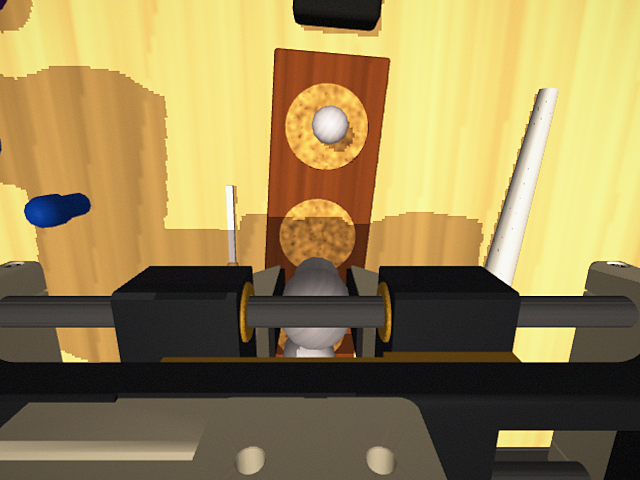

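Pad_b is centred at about (317,237), and punch_a stands mid pad_a. Lowering b.

```bash
python3 -m jog '[{"x":2,"y":-0.1,"z":0,"spin":0,"fingers":1},{"x":5,"y":-0.1,"z":0,"spin":0,"fingers":1},{"x":7.5,"y":-0.1,"z":0,"spin":0,"fingers":1},{"x":8.6,"y":-0.1,"z":0,"spin":0,"fingers":1},{"x":8.6,"y":-0.1,"z":0,"spin":0,"fingers":1}]'
python3 -m jog '[{"x":0.2,"y":0,"z":0,"spin":0,"fingers":1},{"x":0.3,"y":0,"z":0,"spin":0,"fingers":1},{"x":0.3,"y":0,"z":0,"spin":0,"fingers":1}]'
python3 -m jog '[{"x":0.1,"y":0,"z":0,"spin":0,"fingers":1},{"x":0.1,"y":0,"z":0,"spin":0,"fingers":1}]'
```

```text
time: 28.45
tool_pos: [0.6169, 0.0174, 0.2143]
tool_rot: [3.034, 1.57, 3.034]
contact_force: [0.6, 0.1, -2.5]
opening: 0.0304
time: 28.82
tool_pos: [0.6171, 0.017, 0.212]
tool_rot: [-0.073, 1.57, -0.073]
contact_force: [-0.7, 0.8, -2.1]
opening: 0.0306
time: 29.08
tool_pos: [0.617, 0.017, 0.2105]
tool_rot: [0.087, 1.571, 0.087]
contact_force: [-0.5, 0.8, -2.3]
opening: 0.0304
```

```bash
python3 -m jog '[{"x":0.1,"y":0.1,"z":0,"spin":0,"fingers":1},{"x":0.1,"y":0.1,"z":0,"spin":0,"fingers":1}]'
python3 -m jog '[{"x":0.06,"y":0,"z":0,"spin":0,"fingers":1},{"x":0.06,"y":0,"z":0,"spin":0,"fingers":1},{"x":0.06,"y":0,"z":0,"spin":0,"fingers":1}]'
```

```text
time: 29.32
tool_pos: [0.617, 0.0181, 0.2094]
tool_rot: [3.102, 1.571, 3.102]
contact_force: [-0.7, 0.4, -1.6]
opening: 0.0306
time: 29.7
tool_pos: [0.617, 0.018, 0.209]
tool_rot: [0.06, 1.571, 0.06]
contact_force: [-0.5, 0.2, -1.5]
opening: 0.0304
```

```bash
python3 -m jog '[{"x":0.06,"y":0,"z":0,"spin":0,"fingers":1},{"x":0.06,"y":0,"z":0,"spin":0,"fingers":1},{"x":0.06,"y":0,"z":0,"spin":0,"fingers":1}]'
```

```text
time: 30.08
tool_pos: [0.6171, 0.018, 0.2089]
tool_rot: [-0.133, 1.57, -0.133]
contact_force: [-1.2, -0.1, 4.9]
opening: 0.0305
```

Contact made. I'll release, rise, then back away and check.

```bash
python3 -m jog '[{"x":0,"y":0,"z":0,"spin":0,"fingers":0},{"x":0,"y":0,"z":0,"spin":0,"fingers":0},{"x":0,"y":0,"z":0,"spin":0,"fingers":0},{"x":0,"y":0,"z":0,"spin":0,"fingers":0}]'
python3 -m jog '[{"x":-1,"y":0,"z":0,"spin":0,"fingers":0},{"x":-4,"y":0,"z":0,"spin":0,"fingers":0},{"x":-8,"y":0,"z":0,"spin":0,"fingers":0},{"x":-13,"y":0,"z":0,"spin":0,"fingers":0},{"x":-18,"y":-2,"z":-3,"spin":0,"fingers":0}]'
python3 -m jog '[{"x":0,"y":-7,"z":-4,"spin":0,"fingers":0},{"x":0,"y":-7,"z":-4,"spin":0,"fingers":0},{"x":0,"y":-7,"z":-4,"spin":0,"fingers":0},{"x":0,"y":-7,"z":-4,"spin":0,"fingers":0}]'
python3 - <<'E'
from h import *
w,C=cam("wrist"); d,Cd=cam("side")
out=np.hstack([cv2.resize(w["color"],(400,300)),cv2.resize(d["color"],(400,300))])
big=cv2.resize(d["color"][140:430,200:480],(480,500),interpolation=cv2.INTER_CUBIC)
cv2.imwrite("pics/f1.png",np.vstack([out,np.pad(cv2.resize(d["color"][180:420,230:470],(300,300)),((0,0),(0,500),(0,0)))])[:,:,::-1])
cv2.imwrite("pics/f1.png",np.hstack([cv2.resize(w["color"],(320,500)),big])[:,:,::-1])
for n,p,c in(("wrist",w,C),("side",d,Cd)):
  for t,z in(("punch_a",.05),("pad_a",.015),("jar",.03)):
    for u,f in find(t,p): print(n,t,u.round(),round(f,2),onz(p,c,u,z).round(3))
E
```

```text
time: 30.58
tool_pos: [0.617, 0.018, 0.2082]
tool_rot: [2.961, 1.571, 2.961]
contact_force: [-0.6, -0.1, 0.4]
opening: 0.0662
time: 31.2
tool_pos: [0.5873, -0.0014, 0.3904]
tool_rot: [0.002, 1.569, 0.003]
contact_force: [0.8, 0.7, -0.4]
opening: 0.0917
time: 31.7
tool_pos: [0.5475, -0.0712, 0.3882]
tool_rot: [1.492, 1.57, 1.492]
contact_force: [0.2, 1.0, 0.1]
opening: 0.0916
wrist punch_a [179. 100.] 0.96 [0.427 0.037 0.05 ]
wrist punch_a [383. 221.] 0.67 [ 0.613 -0.073  0.05 ]
wrist punch_a [404.  18.] 0.63 [0.622 0.101 0.05 ]
wrist punch_a [395. 124.] 0.61 [0.619 0.016 0.05 ]
wrist punch_a [86. 34.] 0.6 [0.354 0.089 0.05 ]
wrist punch_a [371. 284.] 0.59 [ 0.604 -0.138  0.05 ]
wrist pad_a [364. 273.] 0.83 [ 0.602 -0.14   0.015]
wrist pad_a [389.  38.] 0.76 [0.617 0.096 0.015]
wrist pad_a [366. 196.] 0.68 [ 0.6   -0.053  0.015]
wrist pad_a [370. 127.] 0.62 [0.602 0.016 0.015]
wrist jar [200. 360.] 0.51 [ 0.415 -0.24   0.03 ]
side punch_a [400. 266.] 0.96 [ 0.616 -0.074  0.05 ]
side punch_a [224. 221.] 0.84 [0.346 0.073 0.05 ]
side punch_a [238. 188.] 0.79 [0.372 0.173 0.05 ]
side punch_a [270. 242.] 0.79 [0.419 0.007 0.05 ]
side punch_a [405. 304.] 0.78 [ 0.602 -0.157  0.05 ]
side punch_a [383. 204.] 0.61 [0.624 0.092 0.05 ]
side punch_a [390. 232.] 0.6 [0.619 0.012 0.05 ]
side pad_a [384. 280.] 0.7 [ 0.594 -0.065  0.015]
side pad_a [378. 243.] 0.61 [0.605 0.027 0.015]
side pad_a [373. 215.] 0.58 [0.611 0.108 0.015]
side jar [274. 395.] 0.83 [ 0.406 -0.276  0.03 ]
side jar [390. 231.] 0.42 [0.627 0.039 0.03 ]
```

View pics/f1.png

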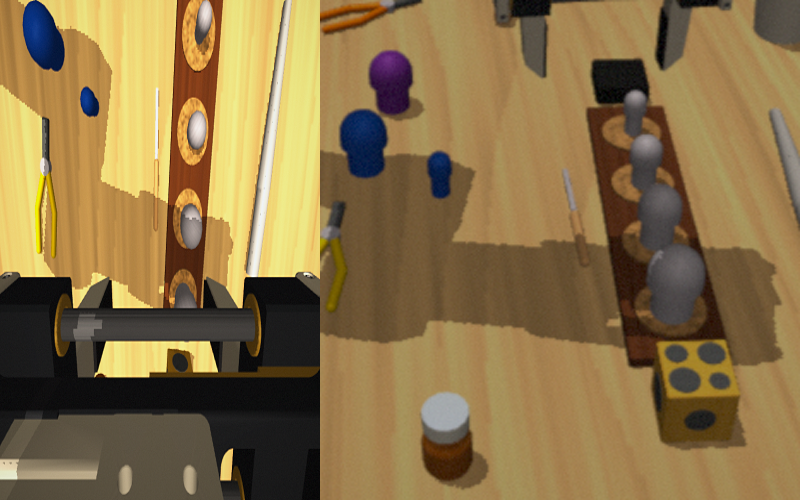

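All four punches stand upright on their pads. In the side crop, d is beside the brass block (670,300), then c (657,230), b (647,175) and a (634,120). The feet are within about 3 mm of the pad centres and the jar is still at side pixel (274,395). Handing in.

```bash
python3 -c "
from cell import robot
print(robot.hand_in())"
```

```text
the job is handed in; nothing more can be done
None
```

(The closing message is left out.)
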